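# Line up the rail blocks and show the short one to the camera

### The arm

A 6-joint arm with a two-finger parallel gripper is mounted at the origin on a cart in front of the work surface, level with it; the furniture and walls round the work are solid. World frame = base frame: x ahead of the robot, y to its left, z up, the work surface at z = 0. Lengths are in mm, angles in rad, forces in N, time in s.
With the tool pointing down it reaches from about 350 to 875 mm from the base axis. Payload 4.2 kg.
Tool frame: the origin (TCP) lies midway between the tips of the shut fingers; the grasp point (between the pads) lies 19 mm behind it; z points along the fingers, y is the line along which they close (so a half turn about z gives the same grasp; the last joint's range is limited). The gripper opens to 87 mm and grips with 3 to 60 N. Pads are 19 mm wide; open, the fingers measure 117 mm over their backs; the gripper's body (75 mm by 190 mm) begins 51 mm behind the grasp point.
Start: joints at [1.484, 0.385, 0.008, 0, -1.194, -0.259], TCP at [211.811, 587.993, 222.55] pointing down, gripper open.
Joint ranges: [-3.14, 3.14], [-1.21, 2.06], [-1.07, 1.41], [-3.16, 2.05], [-2.99, -0.16], [-3.1, 3.1]. Speed limits (rad/s): [2.79, 2.79, 3.14, 3.14, 3.14, 3.14].

### API

Orientations are given as a unit quaternion [w, x, y, z].
In Python, from plant import arm gives the robot as it stands. Calls block until the motion is done:
- arm.move_ptp(position, orientation): joint-space move of the TCP to a pose.
- arm.movel(position, attitude=None, v=150, until_force=None): straight line of the TCP; attitude=None keeps the orientation; v is the mean speed in mm/s. With until_force (N) it stops when the force on the tool has changed by that much, and returns True; else False.
- arm.set_joints(angles): joint-space move.
- arm.command_gripper(opening, strength=None): finger opening in mm; strength is the grip in N (None keeps the last); returns when the fingers have stopped.
- arm.pause(seconds).
- arm.ik(position, orientation): joint angles nearest the present ones, or None.
- arm.sense(): the state.
- arm.read_camera(name): name is "scene" or "top"; returns (picture, depth): 400x640x3 uint8, blue, green, red; 400x640 float32, mm along the optical axis (not along the pixel's ray), 0 where there is no reading.
- arm.get_calibration(name): a dict with "intrinsics" (3x3 intrinsics, pixels), "rvec" (rotation vector, rad) and "tvec" (3), from world to camera coordinates, as OpenCV has them. Camera axes: x right, y down, z forward; pixel columns grow to the right and rows downward; lengths in mm; the calibration is good to about 2 mm. A picture is of the moment at which its call begins. get_calibration takes no time and is no camera call.
A pose or a line that the arm cannot do raises arm.IKError and nothing moves.
- arm.job_done(): hands the job in; it is judged then, once.
Trained networks look in the newest picture that a camera, given by its name, has taken for a name from the list of things; names that differ only in an ending like _2 or _b are one class to them, and where a whole thing is asked for, a point or a joint stands for the part that bears it (a point fixed in the world has none). Each returns a list of dicts, best first, with "conf" (0 to 1); they miss things now and then, are a little off and sometimes report something else, mostly with a low value. They report only what shows in the picture. A call takes as long as a camera call.
- arm.trace(camera, name): "region" (400x640 bool, what is visible of it) and "box" ([left, top, right, bottom] in pixels, round what is visible of it).
- arm.place_of(camera, name): "pixel" ([column, row] in pixels: a listed point, or the origin of a listed thing).
The state is a dict: "time_s": time; "joint_positions": joint angles; "joint_vel": joint speeds; "joint_efforts": joint torques, N m; "tcp_pos": TCP position; "eef_rot": TCP orientation; "force": force on the tool from outside, world axes, zero at the start; "moment": the same for the moment, N m; "width": finger opening in mm; "grip_force": force on a finger pad.
Only numpy, scipy, OpenCV 4.12 (cv2) and the standard library are available. Lean on these libraries where they do the work, as an engineer would, in place of code of your own. Each camera call takes 0.05 s, during which the arm holds its last target. There are 200 camera calls.

### The job

Slide the three drilled rail blocks straight forward until the plain end of each sits flat against the wooden stop at the back of the board, so that their lengths can be compared. Then take the short one out of the row and hold it up to the inspection camera: level and the same way up as it lay, drilled end facing the lens squarely and centred on it, 12 cm from the front of the lens. Finish while still holding it there steadily; the other two blocks stay against the stop, and the tin, the pencil and the tape roll are left alone.

Things in the scene. Friction and masses are not known exactly. Their poses are not given: they have to be found in the camera images.
- stop_face (a point): Bench hook, fixed: a plywood board 235 x 330 mm, 45 mm thick, with a stop batten across its far edge, 310 mm long (along its y), 26 mm thick, 30 mm high above the board. The point is the middle of the batten's near face (towards the robot), 60 mm above the bench; x points away from the robot, square to that face.
- short_centre (a point): The short pale wooden rail block, 95 mm long, 45 wide, 45 high, 18 mm dowel hole in the end towards the robot. Point: its centre, 67.5 mm above the bench; x along its length from drilled to plain end, z up. The three blocks lie loose on the board, 2 to 7 cm short of the stop, 11 cm apart, slightly askew, in any order; 0.1 to 0.25 kg.
- short_drilled_end (a point): The middle of the drilled end face of the short block, 47.5 mm from its centre; axes as the block's.
- short: The short block itself, origin at the centre of its underside, axes as at its centre point.
- long_1_centre (a point): One of the two long blocks: a pale wooden rail block, 120 mm long, 45 wide, 45 high, 18 mm dowel hole in the end towards the robot. Point: its centre, 67.5 mm above the bench; x along its length from drilled to plain end, z up. The three blocks lie loose on the board, 2 to 7 cm short of the stop, 11 cm apart, slightly askew, in any order; 0.1 to 0.25 kg.
- long_2_centre (a point): The other long block: a pale wooden rail block, 120 mm long, 45 wide, 45 high, 18 mm dowel hole in the end towards the robot. Point: its centre, 67.5 mm above the bench; x along its length from drilled to plain end, z up. The three blocks lie loose on the board, 2 to 7 cm short of the stop, 11 cm apart, slightly askew, in any order; 0.1 to 0.25 kg.
- camera_stand: Inspection camera on a fixed bench stand at the left: base 100 x 100 x 12 mm, post 262 mm high, small camera with black lens barrel 38 mm in diameter, its axis level, 210 mm above the bench. Origin on the bench under the lens axis, 85 mm behind the lens front, 20 mm before the post; x is the way the camera looks (roughly to the robot's right), z up.
- view_point (a point): The point on the lens axis 120 mm in front of the lens front (205 mm ahead of the stand's origin), 210 mm above the bench surface, where the middle of the drilled end is to be; x is the direction in which the camera looks, away from the lens, z up.
- tin: Bystander, to be left alone: round grey press-lid tin, 80 mm diameter, 44 mm high; origin at the centre of its underside.
- pencil: Bystander, to be left alone: flat red carpenter's pencil, 188 mm long, 12 x 9 mm; origin at the centre of its underside.
- tape: Bystander, to be left alone: roll of tan masking tape lying flat, 93 mm diameter, 24 mm high; origin at the centre of its underside.

How it is judged:
By the outcome, as a careful person would: the job done as asked, in the order asked, and still so for the second after the job is handed in, while the arm keeps its last pose, push and grip.
It also fails if it takes over 58 s, if anything falls off the work surface, if the arm or the gripper's body presses on something with over 40 N, if the wrist force passes 120 N, or if a joint passes its speed limit or range.

## Working session

There is one attempt and no reset: what is moved stays moved. The work goes in short steps, each a Python script; the robot and the scene stay as the last script left them, time stands still between calls to the robot, and variables do not carry over. Pictures are saved under pics/ and viewed, at most 10 in all, crops included, and the job is handed in when it is done.

```bash
mkdir -p pics; cat > h.py <<'E'
import numpy as np,cv2
from plant import arm
from scipy.spatial.transform import Rotation as R
def cal(c):
    k=arm.get_calibration(c); return np.array(k["intrinsics"],float),cv2.Rodrigues(np.array(k["rvec"],float))[0],np.array(k["tvec"],float).ravel()
def cloud(c,d):
    K,Rm,t=cal(c); v,u=np.mgrid[:400,:640]
    p=np.stack([(u-K[0,2])/K[0,0]*d,(v-K[1,2])/K[1,1]*d,d],-1)
    return (p-t)@Rm   # world
def ray(c,px,z):
    K,Rm,t=cal(c); d=Rm.T@np.linalg.inv(K)@np.array([px[0],px[1],1.]); o=-Rm.T@t
    return o+d*(z-o[2])/d[2]
def q(yaw):  # tool down, tool x axis at yaw
    r=R.from_euler('z',yaw)*R.from_euler('x',np.pi); x,y,z,w=r.as_quat(); return [w,x,y,z]
def rect(c,name,P,zlo,zhi):
    out=[]
    for r in arm.trace(c,name):
        m=r["region"]&(P[...,2]>zlo)&(P[...,2]<zhi)
        if m.sum()<20: continue
        b=cv2.minAreaRect(P[m][:,:2].astype(np.float32)); out.append((round(r["conf"],2),np.round(b[0],1),np.round(b[1],1),round(b[2],2),np.round(np.median(P[m][:,2]),1)))
    return out
E
cat > a.py <<'E'
from h import *
for c in("top","scene"):
    im,d=arm.read_camera(c); cv2.imwrite(f"pics/{c}0.png",im); P=cloud(c,d); np.save(c+"0.npy",P)
    K,Rm,t=cal(c); print(c,np.round(-Rm.T@t),np.round(Rm[2],2))
    for n in("short","long_1_centre","tin","tape","pencil","camera_stand"):
        print(n,rect(c,n,P,2,300))
    for n,z in(("stop_face",60),("short_centre",67.5),("short_drilled_end",67.5),("long_1_centre",67.5),("camera_stand",0),("view_point",210),("tin",0),("tape",0),("pencil",0)):
        print(n,[(round(r["conf"],2),np.round(r["pixel"]),np.round(ray(c,r["pixel"],z),1)) for r in arm.place_of(c,n)])
print(arm.sense())
E
python3 a.py
```

```text
top [ 189.  212. 1500.] [ 0.2  -0.09 -0.98]
short [(0.66, array([469.5, 237.1]), array([95.2, 45.1]), 2.03, np.float64(90.5))]
long_1_centre [(0.93, array([484.1, 355.1]), array([133.6,  51.3]), 2.27, np.float64(90.1)), (0.26, array([414.1, 607.4]), array([124.4, 165. ]), 38.44, np.float64(198.4))]
tin [(0.82, array([448.9, -98.5]), array([76.8, 78.6]), 67.51, np.float64(44.2)), (0.66, array([ 407.5, -386.1]), array([  9.9, 146.9]), 6.85, np.float64(9.0))]
tape [(0.65, array([ 418.4, -238.5]), array([92.8, 91.7]), 68.39, np.float64(24.1))]
pencil [(0.52, array([ 408.6, -391.5]), array([ 14. , 174.2]), 6.64, np.float64(8.6))]
camera_stand [(0.57, array([398.6, 600.2]), array([ 78.2, 168.1]), 15.22, np.float64(203.7))]
stop_face [(0.84, array([274., 186.]), array([579.4, 232.2,  60. ])), (0.26, array([287., 217.]), array([456.4, 231. ,  60. ]))]
short_centre [(0.54, array([286., 216.]), array([460. , 233.6,  67.5]))]
short_drilled_end [(0.74, array([288., 224.]), array([428.6, 234.6,  67.5]))]
long_1_centre [(0.6, array([254., 227.]), array([463.2, 349.1,  67.5]))]
camera_stand [(0.6, 
[... 1586 characters left out ...]
ns': array([ 1.48361721e+00,  3.84676650e-01,  7.89815261e-03, -1.38853331e-05,
       -1.19397849e+00, -2.58610762e-01]), 'joint_vel': array([-8.29352078e-04, -3.28425259e-04,  7.36311256e-04, -1.47626710e-05,
       -1.07044700e-03, -1.18826363e-03]), 'joint_efforts': array([-6.80001758e-04, -3.90461934e+01,  1.87620735e+01,  4.22447786e+00,
        1.54635304e-02, -1.84185757e-05]), 'tcp_pos': array([211.79681046, 588.00018908, 222.56139662]), 'eef_rot': array([-1.90453887e-05,  9.85090426e-01, -1.72037360e-01, -8.11591037e-06]), 'force': array([ 0.70240076, -0.20838527, -0.58538466]), 'moment': array([-0.04037761,  0.01008188, -0.01882004]), 'grip_force': 0.0, 'width': 87.09466271036537}
```

```bash
cat > b.py <<'E'
from h import *
import sys
def blocks(P):
    m=((P[...,2]>84)&(P[...,2]<97)&(P[...,0]>330)&(P[...,0]<600)&(P[...,1]>50)&(P[...,1]<450)).astype(np.uint8)
    n,l=cv2.connectedComponents(m,connectivity=4)
    for i in range(1,n):
        p=P[l==i]
        if len(p)<100: continue
        b=cv2.minAreaRect(p[:,:2].astype(np.float32)); (w,h),a=b[1],b[2]
        if w<h: a-=90
        print("block",len(p),np.round(b[0],1),np.round(b[1],1),round(a,2),"pca",np.round(p.mean(0),1),round(np.degrees(np.arctan(np.linalg.svd(p[:,:2]-p[:,:2].mean(0),full_matrices=False)[2][0]@[[0],[1]]/(np.linalg.svd(p[:,:2]-p[:,:2].mean(0),full_matrices=False)[2][0]@[[1],[0]])))[0],2))
if __name__=="__main__":
    P=np.load("top0.npy"); blocks(P)
    m=(P[...,2]>70)&(P[...,2]<80)&(P[...,0]>540)&(P[...,0]<650)&(P[...,1]>20)&(P[...,1]<420)
    print("batten",cv2.minAreaRect(P[m][:,:2].astype(np.float32)),P[m].mean(0))
    p=P[m]; k=np.polyfit(p[:,1],p[:,0],1); print("slope",np.degrees(np.arctan(k[0])))
    m=(P[...,2]>40)&(P[...,2]<50)&(P[...,0]>320)&(P[...,0]<600)&(P[...,1]>20)&(P[...,1]<440)
    print("board",cv2.minAreaRect(P[m][:,:2].astype(np.float32)))
    m=(P[...,2]>5)&(P[...,2]<20)&(P[...,0]>300)&(P[...,0]<520)&(P[...,1]>500)&(P[...,1]<750)
    print("base",m.sum(),cv2.minAreaRect(P[m][:,:2].astype(np.float32)))
    for lo,hi in((195,215),(215,235),(235,250),(250,275)):
        m=(P[...,2]>lo)&(P[...,2]<hi)&(P[...,0]>320)&(P[...,0]<520)&(P[...,1]>480)&(P[...,1]<750)
        if m.sum()>5: print(lo,m.sum(),cv2.minAreaRect(P[m][:,:2].astype(np.float32)),P[m].mean(0))
a=cv2.imread("pics/top0.png")[120:320,130:370]; cv2.imwrite("pics/t0.png",cv2.resize(a,None,fx=3,fy=3))
a=cv2.imread("pics/scene0.png")[80:280,150:390]; cv2.imwrite("pics/s0.png",cv2.resize(a,None,fx=3,fy=3))
E
python3 b.py
```

```text
block 427 [485.3 123.8] [ 44.9 122. ] -1.67 pca [484.6 124.   90.2] -2.18
block 332 [469.7 238.2] [94.9 44.4] 0.74 pca [469.2 238.4  90.6] 1.6
block 446 [478.2 351.8] [121.7  44.9] 2.18 pca [477.1 351.7  90.7] 2.14
batten ((590.2285766601562, 223.63623046875), (28.40354347229004, 343.3432922363281), 1.4993040561676025) [589.88969071 244.35195633  75.18747026]
slope -1.679658479707195
board ((486.8163757324219, 238.39334106445312), (232.61106872558594, 330.1300048828125), 1.6536952257156372)
base 843 ((430.25604248046875, 625.9888305664062), (248.447509765625, 177.3951416015625), 89.18607330322266)
195 79 ((406.87225341796875, 576.6907958984375), (46.012916564941406, 124.70431518554688), 32.70199203491211) [395.77392785 579.17915664 207.95275339]
215 489 ((413.5090637207031, 579.771240234375), (61.33538818359375, 123.52819061279297), 31.280349731445312) [412.15046247 578.2829159  227.16986306]
235 24 ((410.2001647949219, 598.27880859375), (32.822166442871094, 53.25187683105469), 9.818096160888672) [408.54661184 598.29473072 239.43071088]
250 37 ((401.8633117675781, 623.4352416992188), (16.347688674926758, 14.591144561767578), 69.43133544921875) [401.87361715 623.36799234 261.02608744]
```

View pics/t0.png

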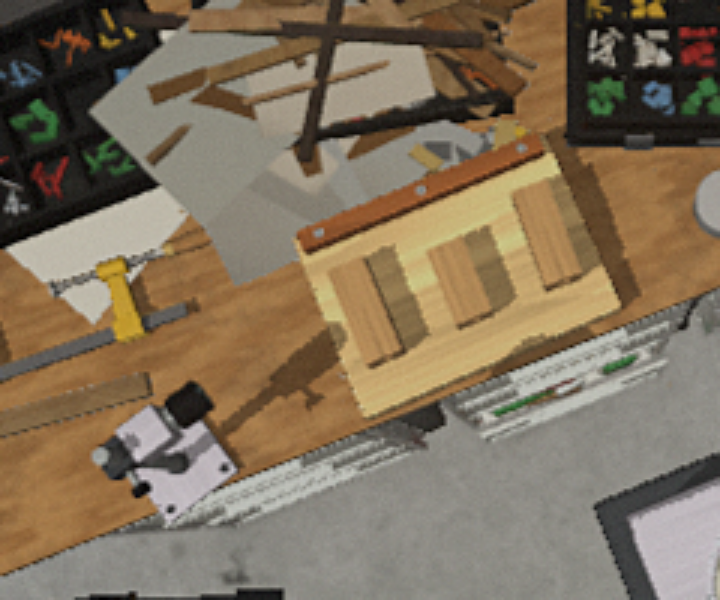

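View pics/s0.png

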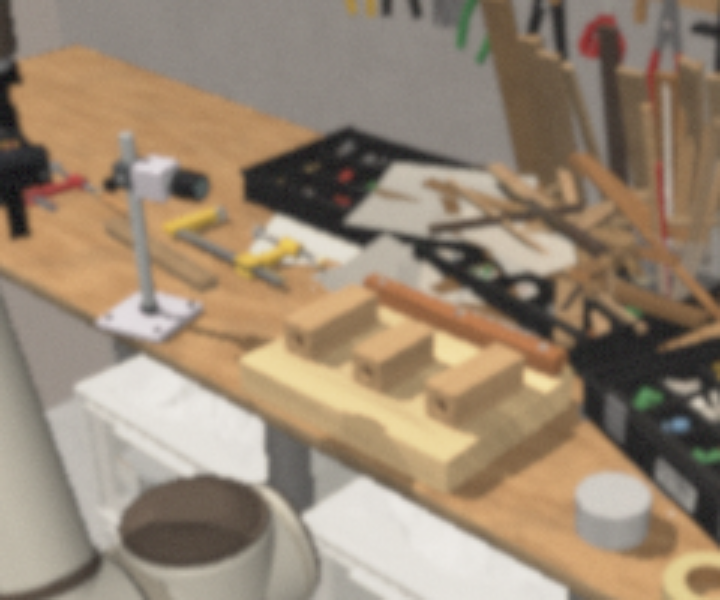

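The pictures agree with the networks. The short block is the middle one, at top crop (462,280) and (470,238) mm, with a long block on either side. The stop is turned about 1.65°. The camera stand is at the left, with its lens at crop (190,400). I'll push the blocks first.

```bash
cat > push.py <<'E'
from h import *
from b import blocks
psi=np.radians(1.65); u=np.array([np.cos(psi),np.sin(psi),0])
p0=arm.sense()["tcp_pos"]
arm.movel([p0[0],p0[1],360],v=300)
arm.command_gripper(0,30)
first=True
for ex,ey,L in((418,349.5,120),(422,237,95),(425,126,120)):
    s=np.array([ex,ey,0])-35*u
    if first: arm.movel([s[0],s[1],360],q(psi),v=300)
    else: arm.movel([s[0],s[1],110],q(psi),v=300)
    first=False
    arm.movel([s[0],s[1],54],v=150)
    face=577-0.029*(ey-236)
    e=face-L-9.5
    p=arm.sense()["tcp_pos"]; g=p+u*(e+15-p[0])/u[0]; n=0
    while n<4:
        n+=1; r=arm.movel(list(g),v=45,until_force=12); p=arm.sense()
        print(r,np.round(p["tcp_pos"],1),np.round(p["force"],1),"expected x",round(e,1))
        if not r or p["tcp_pos"][0]>e-8: break
    arm.pause(0.2); p=p["tcp_pos"]; print(np.round(arm.sense()["force"],1))
    b=p-25*u; arm.movel(list(b),v=150); arm.movel([b[0],b[1],110],v=200)
im,d=arm.read_camera("top"); cv2.imwrite("pics/top1.png",im); P=cloud("top",d); np.save("top1.npy",P); blocks(P)
im,d=arm.read_camera("scene"); cv2.imwrite("pics/scene1.png",im); np.save("scene1.npy",cloud("scene",d))
print(arm.sense()["time_s"])
E
sed -i 's/^a=cv2/if 0: a=cv2/' b.py; python3 push.py
```

```text
True [443.3 349.8  53.8] [-1.3 -0.   0.3] expected x 444.2
[-0.1  0.9  0.1]
True [471.4 238.2  53.1] [ 0.5  0.1 -0.1] expected x 472.5
[0.1 0.2 0.4]
True [449.6 126.3  53. ] [-1.3 -0.5 -0.2] expected x 450.7
[-0.  -0.7  0.1]
block 337 [530.1 241. ] [95.4 44.9] 1.81 pca [529.7 241.   90.4] 1.43
block 442 [514.2 352.4] [122.   45.5] 1.82 pca [514.1 352.2  90.6] 1.75
16.3333
```

```bash
cat > stand.py <<'E'
from h import *
from b import blocks
for f in("top1","scene1"):
    P=np.load(f+".npy"); box=(P[...,0]>280)&(P[...,0]<560)&(P[...,1]>470)&(P[...,1]<740)
    m=box&(P[...,2]>150)&(P[...,2]<300)
    print(f,m.sum())
    for lo,hi in((5,20),(150,195),(195,222),(222,232),(232,250),(250,275)):
        k=box&(P[...,2]>lo)&(P[...,2]<=hi)
        if k.sum()>5: 
            p=P[k]; print(lo,hi,k.sum(),[np.round(x,1) for x in cv2.minAreaRect(p[:,:2].astype(np.float32))],np.round(p.mean(0),1))
P=np.load("top1.npy"); im=cv2.imread("pics/top1.png")
v,u=np.nonzero((P[...,0]>280)&(P[...,0]<560)&(P[...,1]>470)&(P[...,1]<740)&(P[...,2]>150)&(P[...,2]<300))
print(u.min(),u.max(),v.min(),v.max())
cv2.imwrite("pics/st1.png",np.hstack([cv2.resize(im[215:305,150:235],None,fx=6,fy=6,interpolation=cv2.INTER_CUBIC)]))
im=cv2.imread("pics/scene1.png"); cv2.imwrite("pics/st2.png",cv2.resize(im[115:205,160:245],None,fx=6,fy=6,interpolation=cv2.INTER_CUBIC))
E
python3 stand.py
```

```text
top1 633
5 20 942 [array([451.3, 605.9]), array([215.8, 267.9]), np.float64(0.1)] [433.  623.8  11.9]
150 195 7 [array([396.1, 592. ]), array([10.8, 61.8]), np.float64(13.3)] [396.4 590.3 182.1]
195 222 151 [array([407.6, 576.6]), array([ 48. , 124.5]), np.float64(33.1)] [398.1 575.6 212.9]
222 232 327 [array([414.1, 580.7]), array([ 61.3, 121.9]), np.float64(34.0)] [414.3 578.3 227.8]
232 250 112 [array([415.2, 577.6]), array([ 39.1, 100.7]), np.float64(17.3)] [412.6 587.2 234.8]
250 275 36 [array([402.1, 624.1]), array([16.9, 14.8]), np.float64(69.9)] [401.9 623.5 261.2]
scene1 482
5 20 417 [array([445.2, 648.1]), array([217.7, 137.2]), np.float64(17.0)] [429.4 632.   10.4]
150 195 70 [array([409.9, 573.6]), array([ 32.7, 109. ]), np.float64(16.7)] [398.8 597.  177.6]
195 222 252 [array([408.2, 576.2]), array([ 61.5, 126.8]), np.float64(34.5)] [399.5 568.4 209.6]
222 232 124 [array([412.2, 577.2]), array([ 44.3, 123.2]), np.float64(17.2)] [410.  577.8 226.5]
232 250 19 [array([400.9, 619.7]), array([13.2, 16.5]), np.float64(15.2)] [398.6 618.7 242.1]
250 275 17 [array([399.9, 618.8]), array([17.2, 13.1]), np.float64(19.9)] [399.9 618.8 256.4]
161 201 246 285
```

View pics/st1.png

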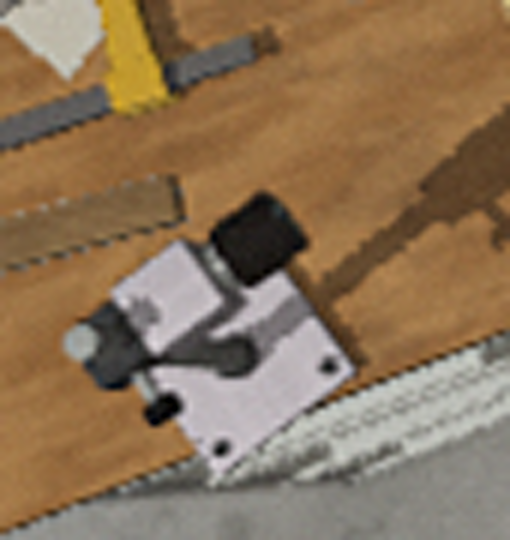

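View pics/st2.png

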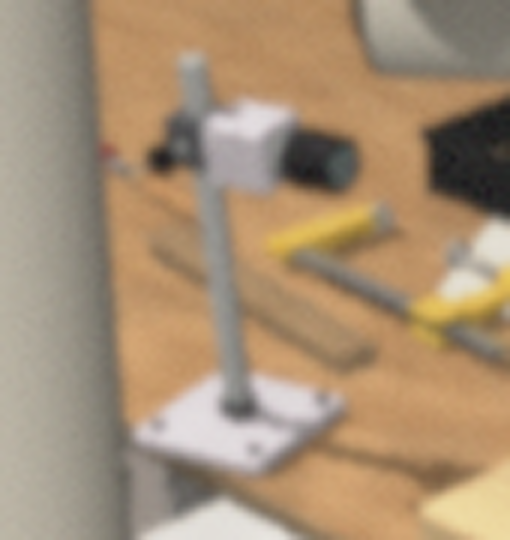

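The top crop shows the barrel at (210–305, 195–280) and the post top at (80,343). The camera looks to crop upper right. Next I'll fit the barrel cylinder and the base square.

```bash
cat > fit.py <<'E'
from h import *
from scipy.optimize import least_squares
pts=[]; 
for f,(c0,c1,r0,r1) in(("top",(183,203,245,264)),("scene",(206,222,134,149))):
    P=np.load(f+"1.npy"); im=cv2.imread(f"pics/{f}1.png"); s=np.zeros(P.shape[:2],bool); s[r0:r1,c0:c1]=1
    p=P[s&(im.max(-1)<95)&(P[...,2]>190)&(P[...,2]<240)&(P[...,1]>480)&(P[...,1]<640)]
    print(f,len(p),p.mean(0),p.min(0),p.max(0)); pts.append(p)
    w=(im.min(-1)>120)&(P[...,2]>7)&(P[...,2]<17)&(P[...,0]>330)&(P[...,0]<500)&(P[...,1]>540)&(P[...,1]<720)
    n,l,st,_=cv2.connectedComponentsWithStats(w.astype(np.uint8)); i=1+np.argmax(st[1:,4]); b=P[l==i]
    print("base",len(b),cv2.minAreaRect(b[:,:2].astype(np.float32)))
    k=(P[...,2]>60)&(P[...,2]<268)&(P[...,0]>385)&(P[...,0]<420)&(P[...,1]>605)&(P[...,1]<640)
    print("post",np.round(P[k].mean(0),1))
    res={}
def fit(sets,zf=False):
    def f(x):
        d=np.array([np.cos(x[0]),np.sin(x[0])]); n=np.array([-d[1],d[0]]); r=[]
        for p in sets:
            r.append((np.hypot(p[:,:2]@n-x[1],p[:,2]-x[2])-19)*1.0)
        return np.r_[np.concatenate(r),(x[2]-210)*5]
    return least_squares(f,[np.radians(-72),np.array([np.sin(np.radians(72)),np.cos(np.radians(72))])@[420,560],210],loss="soft_l1")
for s in(pts[:1],pts[1:],pts):
    r=fit(s); a=r.x[0]; d=np.array([np.cos(a),np.sin(a)]); n=np.array([-d[1],d[0]])
    t=np.concatenate([p[:,:2]@d for p in s]); tf=np.percentile(t,98)
    print("yaw",np.degrees(a),"cost",r.cost/len(t),"z",r.x[2],"front",d*tf+n*r.x[1],"rear",d*t.min()+n*r.x[1],"extent",tf-t.min(), "post off", np.array([401,621.])@n-r.x[1], "front-post",tf-np.array([401,621.])@d)
P=np.load("top1.npy")
im=cv2.imread("pics/top1.png")
for z in(225,232,238): # white body top
    pass
w=(im.min(-1)>120)&(P[...,2]>222)&(P[...,2]<245)&(P[...,0]>380)&(P[...,0]<450)&(P[...,1]>560)&(P[...,1]<630)
print("body",w.sum(),cv2.minAreaRect(P[w][:,:2].astype(np.float32)),P[w].mean(0))
E
python3 fit.py
```

```text
top 179 [423.99376743 541.98024688 224.22412676] [405.31706912 519.72694869 204.48897921] [447.10648986 568.75108546 234.097462  ]
base 329 ((389.3449401855469, 620.509033203125), (72.58302307128906, 97.01052856445312), 14.601948738098145)
post [399.6 619.2 208.5]
scene 97 [418.14556805 530.57571871 213.95829967] [404.08443678 515.01375286 197.21217968] [442.09132367 554.99339304 228.56818123]
base 238 ((398.4855651855469, 619.3037719726562), (109.6114730834961, 104.29293060302734), 15.446346282958984)
post [397.1 617.5 162.4]
yaw -74.75126998861379 cost 1.7968348620958068 z 210.16127760400425 front [433.31439189 523.43988713] rear [421.16481706 568.0079044 ] extent 46.19437554289408 post off -5.517435426634279 front-post 102.62433167775094
yaw -60.446034550315304 cost 3.078959490835531 z 207.96290678250915 front [438.27418616 522.95195311] rear [419.40793369 556.22478059] extent 38.24939909739152 post off 15.937025312692413 front-post 103.67639884346198
yaw -71.29480564368679 cost 2.3348831661553446 z 209.92685025601554 front [435.26781021 521.17262049] rear [419.51638142 567.69432391] extent 49.11594850822814 post off -0.44329884676756137 front-post 105.54426560682185
body 181 ((414.411376953125, 585.968994140625), (41.247501373291016, 52.398006439208984), 16.609683990478516) [413.45540786 586.99131934 231.21293936]
```

```bash
cat > grab.py <<'E'
from h import *
psi=np.radians(1.65); u=np.array([np.cos(psi),np.sin(psi),0])
for c in([449.6,126.3],[471.4,238.2],[443.3,349.8]):
    c=np.array([*c,53.5]); s=c-20*u
    arm.movel([s[0],s[1],110],q(psi),v=300); arm.movel(list(s),v=200); arm.movel(list(c-3*u),v=120)
    r=arm.movel(list(c+5*u),v=12,until_force=10); print(r,np.round(arm.sense()["tcp_pos"],1),np.round(arm.sense()["force"],1))
    arm.movel(list(s),v=150); arm.movel([s[0],s[1],110],v=250)
arm.command_gripper(87)
arm.movel([529.3,240.5,160],q(psi),v=300)
print(arm.sense()["time_s"])
im,d=arm.read_camera("scene"); cv2.imwrite("pics/scene2.png",im)
arm.movel([529.3,240.5,52],v=150)
arm.command_gripper(30,35)
s=arm.sense(); print(s["width"],s["grip_force"],s["tcp_pos"],s["force"])
arm.movel([529.3,240.5,262],v=200)
s=arm.sense(); print(s["width"],s["grip_force"],s["force"],s["time_s"])
im,d=arm.read_camera("scene"); cv2.imwrite("pics/scene3.png",im); cv2.imwrite("pics/sc3.png",cv2.resize(im[80:280,150:390],None,fx=3,fy=3))
E
python3 grab.py
```

```text
True [449.5 125.3  52.8] [ 0.6 -0.  -0.1]
True [471.4 237.5  52.9] [ 0.7 -0.9  0.1]
True [443.2 349.3  53.2] [-0.1 -0.1 -0.2]
25.4583
44.49760117989348 34.999630115926266 [529.37676818 240.60043645  52.05738115] [-0.21754071 -0.30586293  0.67628875]
44.538773195069574 34.999704491347075 [ 0.06342053 -0.2244885  -0.79248371] 28.3583
```

View pics/sc3.png

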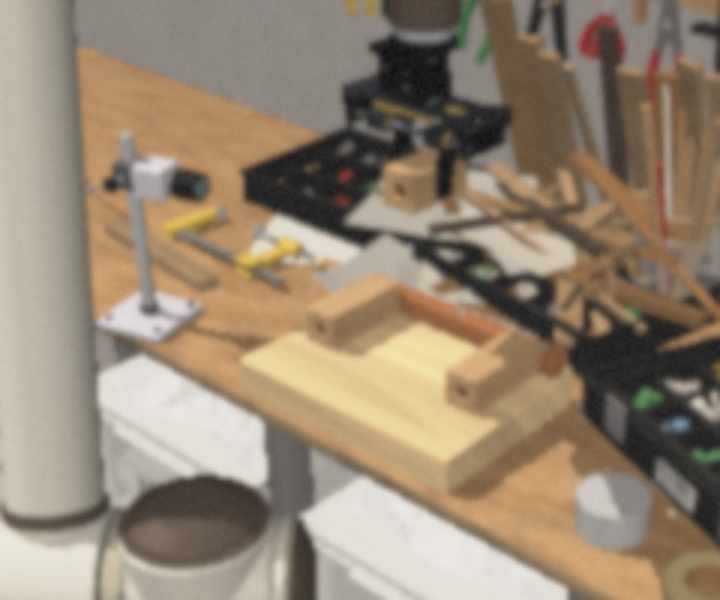

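The repeat presses stopped within 0.1 mm of the first ones, so all three blocks are flush. The picture shows the short block held at (410,185) and both long blocks against the stop. Now I'll present it to the camera.

```bash
cat > show.py <<'E'
from h import *
from b import blocks
yaw=np.radians(-73.5)
arm.movel([480.1,361.9,262],q(yaw),v=120)
arm.movel([480.1,361.9,194.5],v=100); arm.pause(0.3)
s=arm.sense(); print(s["tcp_pos"],s["eef_rot"],q(yaw),s["width"],s["time_s"])
for c in("top","scene"):
    im,d=arm.read_camera(c); cv2.imwrite(f"pics/{c}4.png",im); P=cloud(c,d); np.save(c+"4.npy",P)
    for n in("short_drilled_end","view_point"):
        print(c,n,[(round(r["conf"],2),np.round(r["pixel"],1),np.round(ray(c,r["pixel"],210),1)) for r in arm.place_of(c,n)])
    if c=="top": blocks(P)
    else: cv2.imwrite("pics/sc4.png",cv2.resize(im[90:230,150:350],None,fx=4,fy=4,interpolation=cv2.INTER_CUBIC))
cv2.imwrite("pics/tp4.png",cv2.resize(cv2.imread("pics/top4.png")[160:300,150:350],None,fx=4,fy=4,interpolation=cv2.INTER_CUBIC))
E
python3 show.py
```

```text
[480.23817174 362.0459424  195.01602356] [-4.85570485e-04  8.01259802e-01 -5.98316382e-01  2.42160127e-05] [np.float64(4.9062645850836025e-17), np.float64(0.8012538126910608), np.float64(-0.5983246005706591), np.float64(-3.663681534699881e-17)] 44.9971645502544 30.9917
top short_drilled_end [(0.43, array([233.2, 225.9]), array([464.7, 396.1, 210. ]))]
top view_point [(0.24, array([245.1, 219.3]), array([470.6, 354.2, 210. ]))]
block 419 [521.2 128.3] [121.1  44.9] 1.68 pca [521.2 128.4  90.5] 1.65
scene short_drilled_end [(0.69, array([243.7, 147.1]), array([466.3, 415.3, 210. ]))]
scene view_point [(0.43, array([305.4, 189.8]), array([383.1,  48.2, 210. ])), (0.21, array([242.8, 148.4]), array([456.6, 409.4, 210. ]))]
```

View pics/sc4.png

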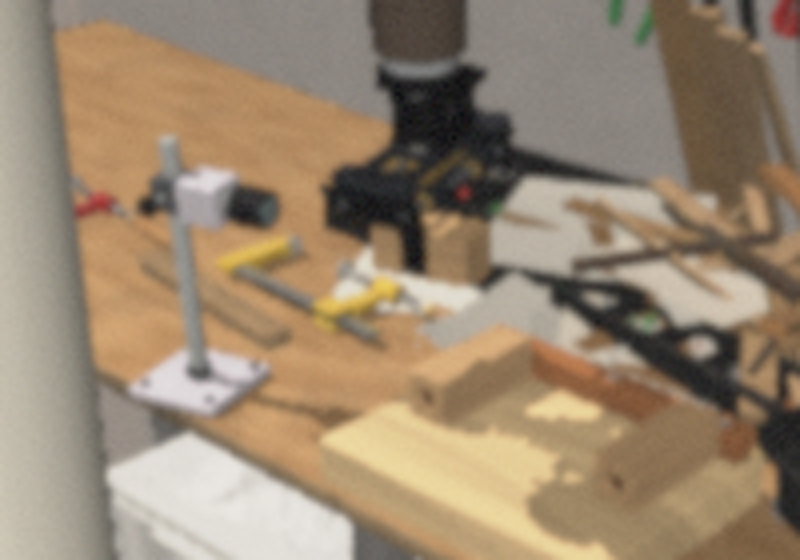

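View pics/tp4.png

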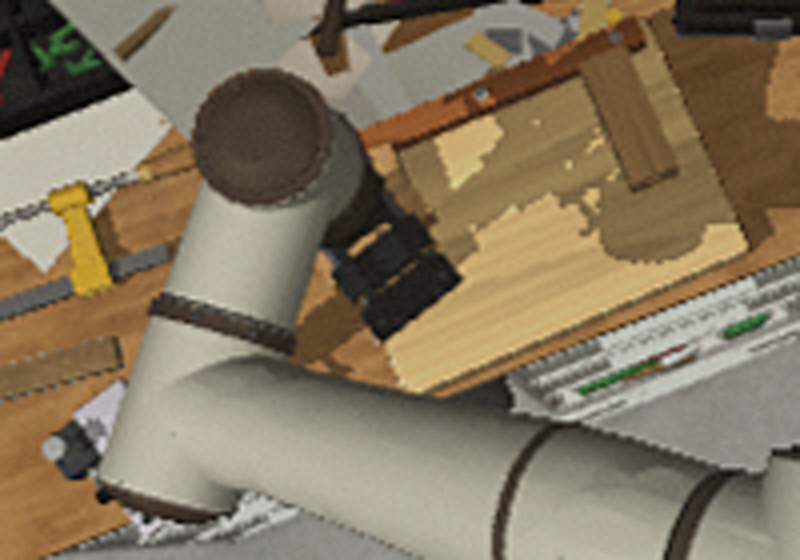

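The scene crop shows the block level in the fingers at (370–490, 215–285), drilled end towards the lens at (265,205). The top view is hidden by the arm, so I'll check its tilt and position from the scene depth.

```bash
cat > chk.py <<'E'
from h import *
P=np.load("scene4.npy"); im=cv2.imread("pics/scene4.png").astype(int)
a=np.radians(-73.5); d=np.array([np.cos(a),np.sin(a),0]); n=np.array([-d[1],d[0],0]); c=np.array([480.2,362,210.5])
q_=P-c; x,y,z=q_@d,q_@n,q_[...,2]
m=(abs(x)<60)&(abs(y)<32)&(abs(z)<32)&(im[...,2]-im[...,0]>25)
print(m.sum(),"x",np.percentile(x[m],[1,99]),"y",np.percentile(y[m],[1,99]),"z",np.percentile(z[m],[1,99]))
s=m&(y<-12)&(abs(z)<15); A=np.c_[x[s],z[s],np.ones(s.sum())]; k=np.linalg.lstsq(A,y[s],rcond=None)[0]; print("side",s.sum(),k, "yaw err deg",np.degrees(k[0]))
t=m&(z>18)&(y>-17); A=np.c_[x[t],y[t],np.ones(t.sum())]; k=np.linalg.lstsq(A,z[t],rcond=None)[0]; print("top",t.sum(),k,"pitch,roll deg",np.degrees(k[:2]))
t=m&(x<-40)&(abs(z)<15); print("end",t.sum(),np.median(x[t]) if t.any() else 0)
e=m&(z<-12); print("bottom edge per x:",[(round(g),round(z[m&(abs(x-g)<6)&(y<-12)].min(),1)) for g in(-40,-28,28,40) if (m&(abs(x-g)<6)&(y<-12)).any()])
# joint barrel axis: fix post on axis (known geometry), both initial top cloud data
print(arm.sense()["force"],arm.sense()["joint_vel"].max())
E
python3 chk.py
```

```text
368 x [-44.01657818  54.07764141] y [-30.54397156  23.06896548] z [-25.83820644  22.93860165]
side 149 [ 2.01344279e-02  3.57907735e-03 -2.41841733e+01] yaw err deg 1.153617739803938
top 60 [-1.48779044e-02 -1.54949967e-02  1.99107990e+01] pitch,roll deg [-0.85244113 -0.88779791]
end 8 -43.78316539876518
bottom edge per x: [(-40, np.float64(-26.1)), (-28, np.float64(-25.1)), (28, np.float64(-25.7)), (40, np.float64(-25.7))]
[ 0.60319511  0.05082199 -1.09949557] 0.001538452116497834
```

```bash
cat > edge.py <<'E'
from h import *
from scipy.ndimage import map_coordinates,gaussian_filter
def edge(c,f,A,B,off,sc,z):
    im=cv2.imread(f).astype(float); g=gaussian_filter(im[...,0],0.6)   # blue: white base vs wood
    A=np.array(A,float)/sc+off; B=np.array(B,float)/sc+off; d=(B-A)/np.linalg.norm(B-A); n=np.array([-d[1],d[0]])
    t=np.arange(-3,3.01,.1); pts=[]
    for s in np.linspace(.12,.88,25):
        p=A+(B-A)*s; l=p+t[:,None]*n; v=abs(np.gradient(map_coordinates(g,[l[:,1],l[:,0]],order=3)))
        if 3<v.argmax()<len(t)-4: pts.append(ray(c,l[v.argmax()],z)[:2])
    p=np.array(pts); m=p.mean(0); 
    for _ in range(3):
        v=np.linalg.svd(p-p.mean(0))[2]; r=abs((p-p.mean(0))@v[1]); k=r<=max(np.median(r)*2.5,.5); p=p[k]
    a=np.degrees(np.arctan2(v[0][1],v[0][0])); return round(a%90,2),len(p),np.round(p.mean(0),1),round(r.std(),2)
o=np.array([150,215]); o=o-.5+.5/6
for nm,A,B,z in(("right",(355,370),(215,478),12),("front",(355,370),(285,270),12),("bodyL",(112,296),(180,240),231),("bodyR",(152,355),(222,300),231),("bodyF",(180,240),(225,300),231)):
    for k in("0","1"): print(nm,edge("top",f"pics/top{k}.png",A,B,o,6,z))
o=np.array([160,115])-.5+.5/6
for nm,A,B in(("near",(135,438),(262,470)),("right",(262,470),(345,405)),("back",(222,375),(135,438))):
    for k in("0","1"): print("scene",nm,edge("scene",f"pics/scene{k}.png",A,B,o,6,12))
E
python3 edge.py
```

```text
right (np.float64(9.42), 23, array([355.3, 613.3]), np.float64(1.15))
right (np.float64(9.59), 23, array([355.4, 613.3]), np.float64(1.13))
front (np.float64(16.44), 25, array([404.8, 574.5]), np.float64(0.17))
front (np.float64(16.34), 25, array([404.8, 574.5]), np.float64(0.19))
bodyL (np.float64(16.16), 25, array([432.7, 595. ]), np.float64(0.12))
bodyL (np.float64(16.05), 25, array([432.7, 595. ]), np.float64(0.12))
bodyR (np.float64(16.52), 23, array([393.6, 583.5]), np.float64(0.1))
bodyR (np.float64(16.42), 20, array([393.1, 585.2]), np.float64(0.11))
bodyF (np.float64(15.99), 25, array([419. , 568.3]), np.float64(0.08))
bodyF (np.float64(16.22), 25, array([419. , 568.4]), np.float64(0.08))
scene near (np.float64(16.4), 22, array([344. , 590.4]), np.float64(0.42))
scene near (np.float64(16.06), 23, array([344.5, 591.1]), np.float64(0.33))
scene right (np.float64(15.98), 23, array([407. , 564.8]), np.float64(0.66))
scene right (np.float64(15.54), 16, array([404.7, 564.5]), np.float64(0.3))
scene back (np.float64(15.28), 23, array([383.8, 667.2]), np.float64(0.2))
scene back (np.float64(15.21), 25, array([381.6, 666.7]), np.float64(0.24))
```

```bash
python3 -c "
from plant import arm
s=arm.sense(); print(s['time_s'],s['tcp_pos'],s['grip_force']); print(arm.job_done())"
```

```text
31.2917 [480.08964125 361.89992263 194.51748223] 34.99988995492458
the job is handed in; nothing more can be done
None
```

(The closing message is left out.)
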